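# Straw into the open soda bottle

### The arm

A 6-joint arm with a two-finger parallel gripper is mounted at the origin on the work surface. World frame = base frame: x ahead of the robot, y to its left, z up, the work surface at z = 0. Lengths are in m, angles in rad, forces in N, time in s.
With the tool pointing down it reaches from about 0.225 to 0.875 m from the base axis. Payload 3.4 kg.
Tool frame: the origin (TCP) lies at the very end of the fingers, on their centre line; the grasp point (between the pads) lies 19 mm behind it (manip.hold_point_z is the distance from the TCP to the grasp point, in m); z points along the fingers, y is the line along which they close (so a half turn about z gives the same grasp; the last joint's range is limited). The gripper opens to 85 mm and grips with 20 to 120 N. Pads are 22 mm wide; open, the fingers measure 114 mm over their backs; the gripper's body (76 mm by 85 mm) begins 54 mm behind the grasp point. The pads swing forward as they close: fully open they stand 13 mm farther back than shut.
Start: joints at [-1.438, 0.276, 1.505, -0, 1.361, -0.121], TCP at [0.144, -0.557, 0.198] pointing down, gripper open.
Joint ranges: [-2.89, 2.89], [-0.75, 2.08], [0.22, 2.7], [-1.18, 4.32], [0.11, 2.71], [-2.7, 2.7]. Speed limits (rad/s): [2.57, 2.57, 3.14, 3.14, 3.14, 3.14].

### API

Orientations are given as a unit quaternion [x, y, z, w].
In Python, from station import manip, eoat, kinematics, capture, camera_info gives the robot as it stands. Calls block until the motion is done:
- manip.movep(position, orientation): joint-space move of the TCP to a pose.
- manip.movel(position, attitude=None, rate=0.15, threshold=None): straight line of the TCP; attitude=None keeps the orientation; rate is the mean speed in m/s. With threshold (N) it stops when the force on the tool has changed by that much, and returns True; else False.
- manip.movej(angles): joint-space move.
- eoat.move_gripper(opening, f_grip=None): opening from 0.0 (shut) to 1.0 (fully open); f_grip is the grip in N (None keeps the last); returns when the fingers have stopped.
- manip.dwell(seconds).
- kinematics.inverse_kinematics(position, orientation): joint angles nearest the present ones, or None.
- manip.sense(): the state.
- capture(name): name is "side" or "top"; returns (picture, depth): 420x560x3 uint8, blue, green, red; 420x560 float32, m along the optical axis (not along the pixel's ray), 0 where there is no reading.
- camera_info(name): a dict with "camera_matrix" (3x3 intrinsics, pixels), "distortion" ([k1, k2, p1, p2, k3] as OpenCV has them; the pictures are not rectified), "view" (4x4, takes a point from world to camera coordinates). Camera axes: x right, y down, z forward; pixel columns grow to the right and rows downward; lengths in m; the calibration is good to about 2 mm. A picture is of the moment at which its call begins. camera_info takes no time and is no camera call.
A pose or a line that the arm cannot do raises manip.MotionError and nothing moves.
- manip.close_job(): hands the job in; it is judged then, once.
The state is a dict: "time_s": time; "q": joint angles; "qvel": joint speeds; "joint_efforts": joint torques, N m; "position": TCP position; "tool_rot": TCP orientation; "wrist_force": force on the tool from outside, world axes, zero at the start; "wrist_torque": the same for the moment, N m; "gripper_width": opening from 0.0 (shut) to 1.0 (fully open); "grasp_force": force on a finger pad.
Only numpy, scipy, OpenCV 4.12 (cv2) and the standard library are available. Lean on these libraries where they do the work, as an engineer would, in place of code of your own. Each camera call takes 0.05 s, during which the arm holds its last target. There are 200 camera calls.

### The job

Get the guest's soda bottle ready: take the long plain metal straw out of the wooden stand and lower it gently down through the mouth of the open, empty green bottle until it stands on the bottle's bottom, then let go. Do not drop it in; keep the bottle standing where it is, and leave the capped bottle and the shorter paddle-topped stirrer as they are.

Things in the scene. Friction and masses are not known exactly. Their poses are not given: they have to be found in the camera images.
- straw_center (a point): Centre of the straw: plain straight steel tube, 10 mm thick, 210 mm long, nothing on top, 35 g, rigid; z axis along it, up. Starts upright in one of two sockets (14 mm wide, 50 mm deep, 110 mm apart) of a fixed wooden stand (60 x 170, 60 mm high), its foot 10 mm and top 220 mm above the cart top. Held 30 to 35 mm below its top, the fingers clear the mouth when its foot is on the bottle's bottom.
- bottle_mouth (a point): Centre of the mouth of the open, empty green glass bottle, 140 mm above its underside; z axis up. Loose, about 0.28 kg, body 60 mm in diameter, neck 38 mm outside and 30 mm inside over the top 28 mm, wider below. Its inner bottom is 6 mm above its underside (134 mm below the mouth); the straw standing in it sticks out about 75 mm.
- capped_top (a point): Centre of the cap's top on the other green glass bottle: same shape and size but closed by a steel crown cap, 144 mm high in all. Stays where it is.
- stirrer_center (a point): Centre of the drink stirrer in the stand's other socket: steel rod 10 mm in diameter with an upright round flat paddle 28 mm across on top, 150 mm long in all, its top 160 mm above the cart top. Stays where it is.

How it is judged:
By the outcome, as a careful person would: the job done as asked, in the order asked, and still so for the second after the job is handed in, with the robot touching nothing.
It also fails if it takes over 42 s, if anything falls off the work surface, if the arm or the gripper's body presses on something with over 40 N, if the wrist force passes 120 N, or if a joint passes its speed limit or range.

## Working session

There is one attempt and no reset: what is moved stays moved. The work goes in short steps, each a Python script; the robot and the scene stay as the last script left them, time stands still between calls to the robot, and variables do not carry over. Pictures are saved under pics/ and viewed, at most 10 in all, crops included, and the job is handed in when it is done.

```bash
mkdir -p pics; ls; python3 - <<'E'
from station import *
import cv2,numpy as np
for n in("side","top"):
    p,d=capture(n);cv2.imwrite(f"pics/{n}0.png",p);np.save(f"pics/{n}0.npy",d)
    c=camera_info(n);print(n,np.round(c["camera_matrix"],1).tolist(),c["distortion"],np.round(c["view"],3).tolist())
s=manip.sense();print(s);print(manip.hold_point_z)
E
```

```text
pics
side [[416.4, 0.0, 275.4], [0.0, 416.4, 203.7], [0.0, 0.0, 1.0]] [-0.05692564  0.          0.          0.          0.        ] [[-0.822, -0.569, -0.014, 0.446], [-0.339, 0.509, -0.791, 0.316], [0.457, -0.646, -0.611, 0.603], [0.0, 0.0, 0.0, 1.0]]
top [[460.4, 0.0, 279.7], [0.0, 460.4, 209.7], [0.0, 0.0, 1.0]] [0.03975717 0.         0.         0.         0.        ] [[0.024, -1.0, -0.018, 0.003], [-0.989, -0.021, -0.144, 0.553], [0.144, 0.021, -0.989, 1.105], [0.0, 0.0, 0.0, 1.0]]
{'time_s': 0.1, 'q': array([-1.43797513e+00,  2.76517571e-01,  1.50599523e+00, -4.86514449e-06,
        1.36070386e+00, -1.20959959e-01]), 'qvel': array([ 0.00090465, -0.00021197, -0.00357007, -0.00029491,  0.00070852,
       -0.00079048]), 'joint_efforts': array([ 2.63760348e-04, -4.17701268e+01, -2.46405780e+01, -2.38108260e-04,
        5.77310566e-03, -9.42040259e-07]), 'position': array([ 0.1443086 , -0.55605896,  0.19753885]), 'tool_rot': array([ 9.91959796e-01,  1.26550798e-01, -7.19427622e-06, -8.11973846e-04]), 'wrist_force': array([-0.08814   ,  0.74045348, -0.72077502]), 'wrist_torque': array([-0.02177923,  0.0316734 ,  0.02481963]), 'grasp_force': 0.0, 'gripper_width': 1.0005833720429964}
0.0187
```

View pics/side0.png

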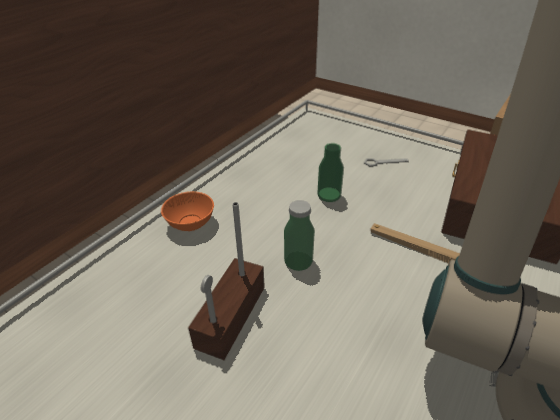

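View pics/top0.png

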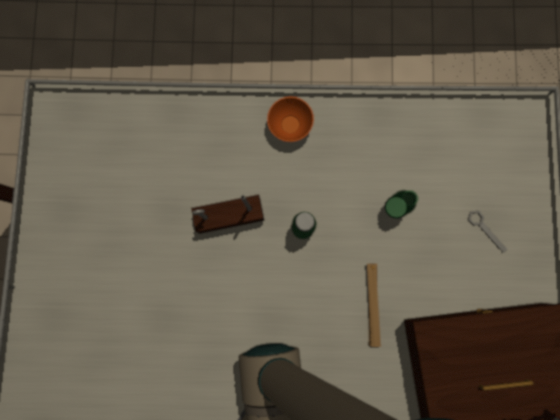

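The side view shows the straw top at about (236,204), the stirrer paddle at (207,284), the cap at (299,207) and the open mouth at (332,149). In the top view the stand is at about (228,214), the cap at (305,220) and the open bottle at about (400,203). Next I'll enlarge the relevant parts and cast rays.

```bash
cat > h.py <<'E'
from station import *
import cv2,numpy as np
def ray(n,uv):
    c=camera_info(n);V=np.array(c["view"])
    p=cv2.undistortPoints(np.array([[uv]],float),np.array(c["camera_matrix"]),np.array(c["distortion"])).ravel()
    R=V[:3,:3];return -R.T@V[:3,3],R.T@np.array([p[0],p[1],1.])
def onplane(n,uv,z):
    o,d=ray(n,uv);return o+d*(z-o[2])/d[2]
def proj(n,P):
    c=camera_info(n);V=np.array(c["view"])
    return cv2.projectPoints(np.array([P],float),cv2.Rodrigues(V[:3,:3])[0],V[:3,3],np.array(c["camera_matrix"]),np.array(c["distortion"]))[0].ravel()
E
python3 - <<'E'
from h import *
s=cv2.imread("pics/side0.png");t=cv2.imread("pics/top0.png")
def crop(im,x,y,w,h,k):return cv2.resize(im[y:y+h,x:x+w],None,fx=k,fy=k,interpolation=cv2.INTER_CUBIC)
a=np.hstack([crop(s,225,195,25,50,8),crop(s,312,140,40,50,8)])
b=np.hstack([crop(t,230,185,35,25,8),crop(t,380,185,40,25,8)])
a=cv2.convertScaleAbs(a,alpha=1.8)
b=cv2.convertScaleAbs(b,alpha=1.8)
w=max(a.shape[1],b.shape[1]);pad=lambda m:np.pad(m,((0,0),(0,w-m.shape[1]),(0,0)))
cv2.imwrite("pics/crop1.png",np.vstack([pad(a)[:390],pad(b)]))
S=onplane("side",(236,204),.22);M=onplane("side",(332,149),.14);C=onplane("side",(299,207),.144)
for P in(S,M,C):print(P.round(4),np.linalg.norm(P[:2]),proj("top",P).round(1),proj("top",[P[0],P[1],0]).round(1))
E
```

```text
[0.5527 0.0903 0.22  ] 0.5600648801773644 [242.5 196.8] [250.8 211.5]
[ 0.5694 -0.27    0.14  ] 0.6301555555899175 [405.3 198.8] [391.5 208. ]
[ 0.5153 -0.0415  0.144 ] 0.516992954464877 [303.7 220.2] [301.8 227. ]
```

View pics/crop1.png

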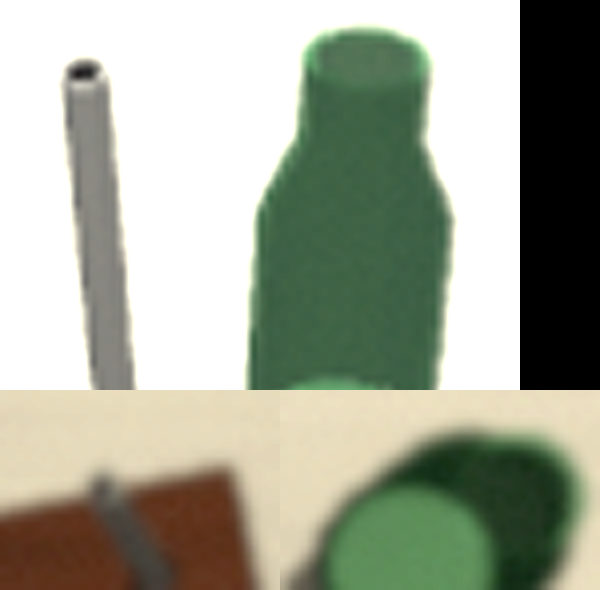

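The crop gives the straw top at side (235.1,203.4) and top (242.4,195.8). It gives the mouth at side (332.3,146.9) and about top (407.8,199.4), and the bottle's inner bottom at top (395.8,206.4).

```bash
python3 - <<'E'
from h import *
def tri(a,b):
    (o,d),(p,e)=ray("side",a),ray("top",b);d/=np.linalg.norm(d);e/=np.linalg.norm(e)
    A=np.stack([d,-e],1);k=np.linalg.lstsq(A,p-o,rcond=None)[0];x,y=o+k[0]*d,p+k[1]*e
    return ((x+y)/2).round(4),np.linalg.norm(x-y).round(4)
print("straw",tri((235.1,203.4),(242.4,195.8)),onplane("side",(235.1,203.4),.22),onplane("top",(242.4,195.8),.22))
print("mouth",tri((332.3,146.9),(407.8,199.4)),onplane("side",(332.3,146.9),.14),onplane("top",(407.8,199.4),.14))
print("bottom",onplane("top",(395.8,206.4),.006))
# stand: dark-brown mask in top view at z=.06
t=cv2.imread("pics/top0.png");hsv=cv2.cvtColor(t,cv2.COLOR_BGR2HSV)
m=((hsv[...,0]<15)&(hsv[...,1]>110)&(hsv[...,2]<110)).astype(np.uint8);m[:170]=0;m[250:]=0;m[:,:180]=0;m[:,280:]=0
c=max(cv2.findContours(m,0,2)[0],key=cv2.contourArea);b=cv2.boxPoints(cv2.minAreaRect(c))
P=np.array([onplane("top",q,.06) for q in b]);print(P.round(4));
for i in range(4):print(np.linalg.norm(P[i]-P[i-1]).round(4),end=" ")
print(P.mean(0))
E
```

```text
straw (array([0.5546, 0.0905, 0.2205]), np.float64(0.0003)) [0.55492011 0.08990745 0.22      ] [0.55482017 0.09062609 0.22      ]
mouth (array([ 0.5691, -0.2739,  0.1435]), np.float64(0.0034)) [ 0.57337702 -0.27885263  0.14      ] [ 0.56813503 -0.27547817  0.14      ]
bottom [ 0.57275165 -0.27955119  0.006     ]
[[0.5487 0.2329 0.06  ]
 [0.5857 0.0685 0.06  ]
 [0.5245 0.0546 0.06  ]
 [0.488  0.2177 0.06  ]]
0.0625 0.1685 0.0627 0.1672 [0.53671118 0.14342914 0.06      ]
```

```bash
python3 - <<'E'
from h import *
Q=[1,0,0,0]
for P in([.555,.0903,.30],[.573,-.2785,.38],[.573,-.2785,.164]):
    print(kinematics.inverse_kinematics(P,Q))
eoat.move_gripper(0.6,40)
manip.movep([.555,.0903,.30],Q)
manip.movel([.555,.0903,.168],rate=.12,threshold=6)
print(manip.sense()["position"],manip.sense()["time_s"])
for n in("side","top"):
    p,_=capture(n);cv2.imwrite(f"pics/{n}1.png",p)
a=cv2.imread("pics/side1.png")[120:300,180:340];b=cv2.imread("pics/top1.png")[130:250,180:340]
cv2.imwrite("pics/v1.png",np.hstack([cv2.resize(a,None,fx=2.4,fy=2.4),np.pad(cv2.resize(b,None,fx=2.4,fy=2.4),((0,144),(0,0),(0,0)))]))
E
```

```text
[ 3.75517796e-02  2.17767294e-01  1.33814982e+00 -4.44089210e-16
  1.58567554e+00  1.60834811e+00]
[-5.61564448e-01  3.40890747e-01  9.76180572e-01 -4.44089210e-16
  1.82452133e+00  1.00923188e+00]
[-5.61564448e-01  3.88239413e-01  1.42096227e+00 -4.44089210e-16
  1.33239097e+00  1.00923188e+00]
[0.55564073 0.09028838 0.16879778] 4.5083
```

View pics/v1.png

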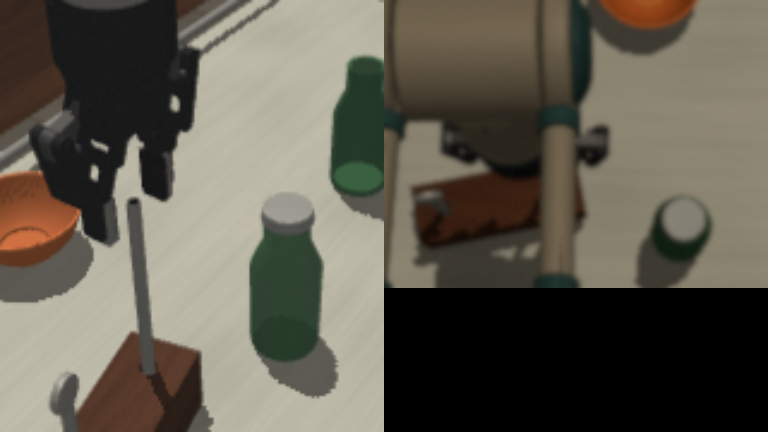

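The straw top is at about side (235.8,204), still upright, and the fingertips are at about (223,220) and (247,202). They look high in the image relative to the straw, so I'll check them against projections.

```bash
python3 - <<'E'
from h import *
for P in([.5556,.0903,.1688],[.5556,.1203,.177],[.5556,.0603,.177],[.5446,.1203,.177],[.5446,.0603,.177],[.555,.0903,.175],[.555,.0903,.22]):
    p=proj("side",P);print(P,p.round(1),((p-[180,120])*2.4).round())
d=np.array(capture("side")[1]);
for u,v in((223,215),(222,210),(245,195),(247,198),(237,212),(238,225),(235,204)):
    o,r=ray("side",(u,v));print(u,v,d[v,u],(o+r*d[v,u]).round(4))
s=manip.sense();print(s["tool_rot"],s["gripper_width"],s["wrist_force"])
E
```

```text
[0.5556, 0.0903, 0.1688] [236.9 227.6] [137. 258.]
[0.5556, 0.1203, 0.177] [224.9 233.9] [108. 273.]
[0.5556, 0.0603, 0.177] [247.6 214.4] [162. 227.]
[0.5446, 0.1203, 0.177] [230.1 236.5] [120. 280.]
[0.5446, 0.0603, 0.177] [252.7 216.7] [175. 232.]
[0.555, 0.0903, 0.175] [236.9 224.9] [137. 252.]
[0.555, 0.0903, 0.22] [234.9 203.5] [132. 200.]
223 215 0.6402469 [0.5514 0.1237 0.2207]
222 210 0.6326222 [0.551  0.125  0.2315]
245 195 0.67667085 [0.553  0.0664 0.2229]
247 198 0.6808219 [0.5509 0.0645 0.2165]
237 212 0.6688748 [0.5503 0.0924 0.2061]
238 225 0.68559825 [0.5505 0.0926 0.1787]
235 204 0.66018915 [0.5526 0.0928 0.2217]
[ 9.99999691e-01  4.47713112e-06  7.85539376e-04 -3.40223993e-05] 0.6012501523954066 [ 0.2847911  -0.63072896  0.23511905]
```

```bash
python3 - <<'E'
from h import *
def tips(tag):
    p,d=capture("side");c=camera_info("side");V=np.array(c["view"]);K=np.array(c["camera_matrix"])
    v,u=np.mgrid[0:420,0:560];q=cv2.undistortPoints(np.stack([u,v],-1).reshape(-1,1,2).astype(float),K,np.array(c["distortion"])).reshape(-1,2)
    X=np.c_[q,np.ones(len(q))]*d.reshape(-1,1);W=(X-V[:3,3])@V[:3,:3]
    T=manip.sense()["position"]
    m=(abs(W[:,0]-T[0])<.03)&(abs(W[:,1]-T[1])<.06)&(W[:,2]>.165)&(p.reshape(-1,3).max(1)<75)
    for n,k in(("L",W[:,1]>T[1]+.015),("R",W[:,1]<T[1]-.015)):
        w=W[m&k];i=np.argsort(w[:,2]);print(tag,n,len(w),w[i[[0,5,15,40]]].round(3).tolist(),w[:,:2].mean(0).round(3))
    cv2.imwrite(f"pics/{tag}.png",p)
tips("t6"); 
eoat.move_gripper(0.3);tips("t3");print(manip.sense()["position"],manip.sense()["time_s"])
E
```

```text
t6 L 3860 [[0.552, 0.122, 0.207], [0.546, 0.119, 0.212], [0.559, 0.127, 0.214], [0.552, 0.129, 0.218]] [0.551 0.124]
t6 R 911 [[0.551, 0.063, 0.205], [0.555, 0.065, 0.207], [0.561, 0.063, 0.209], [0.547, 0.065, 0.214]] [0.548 0.056]
t3 L 3952 [[0.551, 0.11, 0.203], [0.549, 0.109, 0.206], [0.548, 0.109, 0.21], [0.56, 0.117, 0.214]] [0.551 0.123]
t3 R 633 [[0.547, 0.075, 0.204], [0.546, 0.074, 0.217], [0.547, 0.071, 0.226], [0.546, 0.073, 0.243]] [0.544 0.057]
[0.55497781 0.09033903 0.16795834] 5.125
```

```bash
python3 - <<'E'
import cv2
a=cv2.imread("pics/t3.png")[170:250,200:270];cv2.imwrite("pics/v2.png",cv2.convertScaleAbs(cv2.resize(a,None,fx=7,fy=7,interpolation=2),alpha=2))
E
```

```text
(no output)
```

View pics/v2.png

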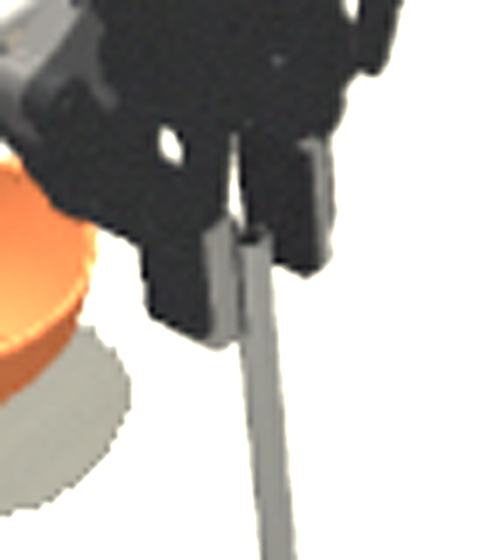

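The pads are around the straw: its top is at about (236.6,203.9), and the left pad's tip corner is at (234.7,217.9). That corner works out to z≈0.204 while the reported TCP is 0.168, so the real fingertips sit about 35 mm higher than reported. I'll go by the images: descend another 33 mm with a force guard and re-check.

```bash
python3 - <<'E'
from h import *
print(manip.movel([.553,.0910,.135],rate=.06,threshold=5))
s=manip.sense();print(s["position"],s["wrist_force"],s["time_s"])
p,d=capture("side");a=p[170:260,200:270];cv2.imwrite("pics/v3.png",cv2.convertScaleAbs(cv2.resize(a,None,fx=6,fy=6,interpolation=2),alpha=2))
E
```

```text
False
[0.55316064 0.09100906 0.13494633] [0.05998706 0.06855044 0.98899607] 5.825
```

View pics/v3.png

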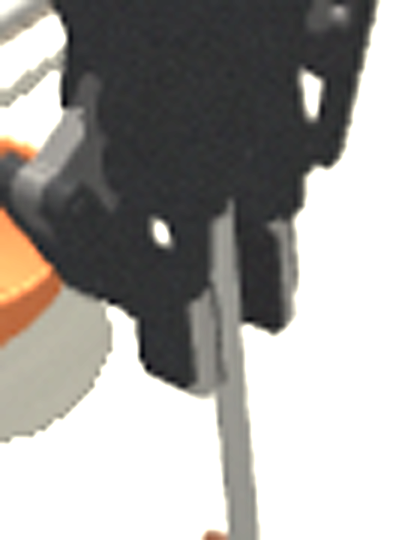

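Nothing was touched. The pad tip is now at about (236,234), i.e. z≈0.170, which puts the grasp 30–35 mm below the straw's top. I'll grip, lift, and check the lean before insertion.

```bash
python3 - <<'E'
from h import *
eoat.move_gripper(0.0,40)
s=manip.sense();print(s["gripper_width"],s["grasp_force"],s["position"])
x,y,z=s["position"]
print(manip.movel([x,y,.20],rate=.08,threshold=8))
manip.movel([x,y,.325],rate=.2)
manip.movel([.563,-.20,.325],rate=.2)
s=manip.sense();print(s["gripper_width"],s["grasp_force"],s["position"],s["time_s"])
for n in("side","top"):
    p,d=capture(n);cv2.imwrite(f"pics/{n}2.png",p);np.save(f"pics/{n}2.npy",d)
for z in(.2,.4):print([proj(n,[.563,-.2,z]).round(1) for n in("side","top")])
a=cv2.imread("pics/side2.png")[0:200,230:390];b=cv2.imread("pics/top2.png")[120:270,290:450]
cv2.imwrite("pics/v4.png",np.hstack([cv2.resize(a,None,fx=2.5,fy=2.5),np.pad(cv2.resize(b,None,fx=2.5,fy=2.5),((0,125),(0,0),(0,0)))]))
E
```

```text
0.10638094510686401 38.91493856906891 [0.55343732 0.09091485 0.13554934]
False
0.10353470998276766 38.904685378074646 [ 0.56302021 -0.19896615  0.32520524] 9.5083
[array([320.6, 139. ]), array([379.3, 196.4])]
[array([326. ,  41.4]), array([402.5, 176.1])]
```

View pics/v4.png

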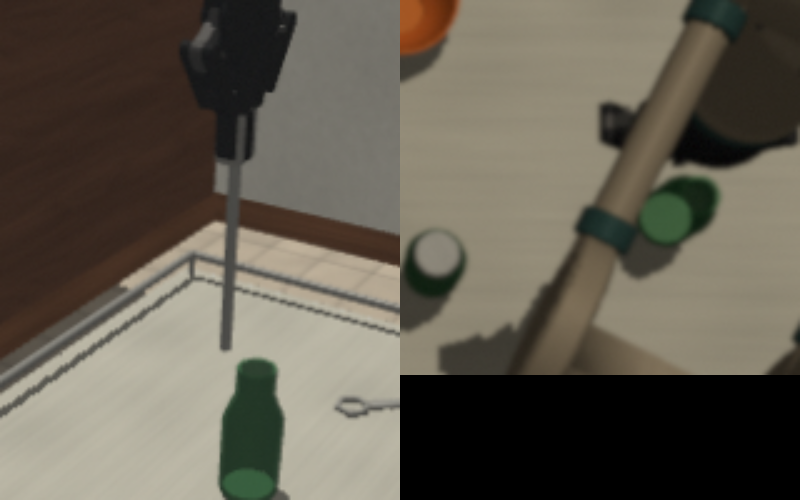

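The straw is gripped. Its foot is at side (320,139.2), against the predicted (320.6,139.0), and the open bottle hasn't moved. I'll use the depth image to check the lean along the view direction and to get the mouth position.

```bash
python3 - <<'E'
from h import *
p=cv2.imread("pics/side2.png");d=np.load("pics/side2.npy")
for v in range(70,139,8):
    r=d[v,305:345].copy();r[r==0]=9;k=np.where(r<1.0)[0]
    if not len(k):print(v);continue
    u=305+k.mean();o,q=ray("side",(u,v));W=o+q*(np.median(r[k])+.004);print(v,len(k),round(u,1),W.round(4))
# mouth silhouette in side view
h=cv2.cvtColor(p,cv2.COLOR_BGR2HSV);m=(h[...,0]>50)&(h[...,0]<90)&(h[...,1]>70)
for v in range(140,160,2):
    k=np.where(m[v,315:350])[0]+315;print(v,(k.min(),k.max()) if len(k) else None,end=";")
P0=[.573,-.2785,.14];print(proj("side",P0),proj("side",[.568,-.275,.14]))
E
```

```text
70 5 324.0 [ 0.5633 -0.1988  0.3473]
78 5 323.0 [ 0.5645 -0.1988  0.3315]
86 5 323.0 [ 0.5645 -0.2006  0.315 ]
94 5 322.0 [ 0.5645 -0.1982  0.2995]
102 5 322.0 [ 0.5645 -0.2     0.2822]
110 4 321.5 [ 0.564  -0.1989  0.2657]
118 5 321.0 [ 0.5642 -0.1991  0.2481]
126 4 320.5 [ 0.5649 -0.2     0.2296]
134 5 320.0 [ 0.5641 -0.1984  0.2121]
140 None;142 None;144 (np.int64(329), np.int64(335));146 (np.int64(325), np.int64(339));148 (np.int64(325), np.int64(339));150 (np.int64(325), np.int64(339));152 (np.int64(325), np.int64(339));154 (np.int64(325), np.int64(338));156 (np.int64(325), np.int64(338));158 (np.int64(324), np.int64(338));[332.37120668 147.00932309] [333.56535324 148.25213068]
```

The straw is vertical and offset about (+1,0) mm from the TCP. The mouth is at (0.573,-0.2785) with ±10 mm clearance. I'll go above it, check numerically that the foot and mouth line up, then lower gently under force guard.

```bash
python3 - <<'E'
from h import *
manip.movel([.572,-.278,.325],rate=.15)
manip.movel([.572,-.278,.285],rate=.1)
p,d=capture("side");r=d[128,305:350];k=np.where((r>0)&(r<1.1))[0]
u=305+k.mean();o,q=ray("side",(u,128));W=o+q*(np.median(r[k])+.004);print("straw",W.round(4),len(k))
ok=np.linalg.norm(W[:2]-[.573,-.2785])<.006
if ok:
    print(manip.movel([.572,-.278,.15],rate=.06,threshold=4),manip.sense()["position"])
    if manip.sense()["position"][2]<.152:
        print(manip.movel([.572,-.278,.120],rate=.015,threshold=2),manip.sense()["position"])
s=manip.sense();print(s["position"],s["wrist_force"],s["gripper_width"],s["time_s"])
p,d=capture("side");cv2.imwrite("pics/v5.png",cv2.resize(p[60:220,250:410],None,fx=3.5,fy=3.5))
E
```

```text
straw [ 0.5736 -0.2779  0.1889] 4
False [ 0.57216884 -0.27807963  0.15029264]
True [ 0.57202127 -0.27806644  0.13149394]
[ 0.57202127 -0.27806644  0.13149394] [-0.39791909 -1.15265484  3.6341001 ] 0.10522870840350138 14.5
```

View pics/v5.png

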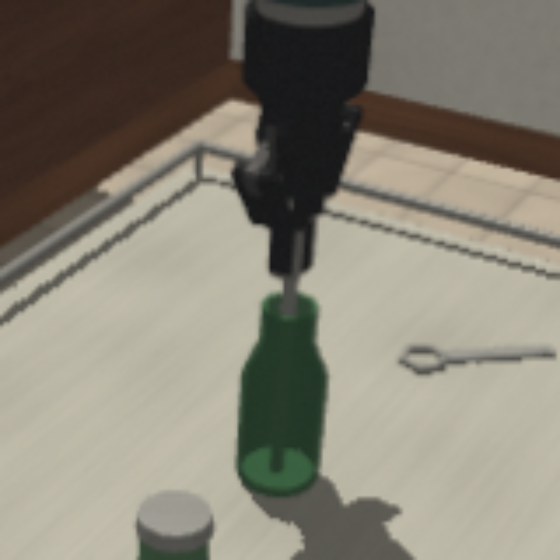

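The straw is in the bottle, with its foot visible on the bottom at crop (277,460). Contact came at z=0.1315, against the expected 0.131, and the fingers clear the mouth. Now I'll release and retreat straight up.

```bash
python3 - <<'E'
from h import *
eoat.move_gripper(0.7);manip.dwell(.4)
x,y,z=manip.sense()["position"]
print(manip.movel([x,y,.20],rate=.06,threshold=5),manip.sense()["position"])
manip.movel([x,y,.34],rate=.15);manip.dwell(.5)
s=manip.sense();print(s["wrist_force"],s["time_s"])
p,d=capture("side");t,_=capture("top");a=cv2.resize(p[100:360,160:400],None,fx=1.8,fy=1.8);b=cv2.resize(t[170:250,180:440],None,fx=1.3,fy=1.3)
cv2.imwrite("pics/v6.png",np.hstack([a,np.pad(b,((0,a.shape[0]-b.shape[0]),(0,0),(0,0)))]))
E
```

```text
False [ 0.57108304 -0.27742973  0.1994366 ]
[-0.23348005  0.43801289 -0.38932557] 18.375
```

View pics/v6.png

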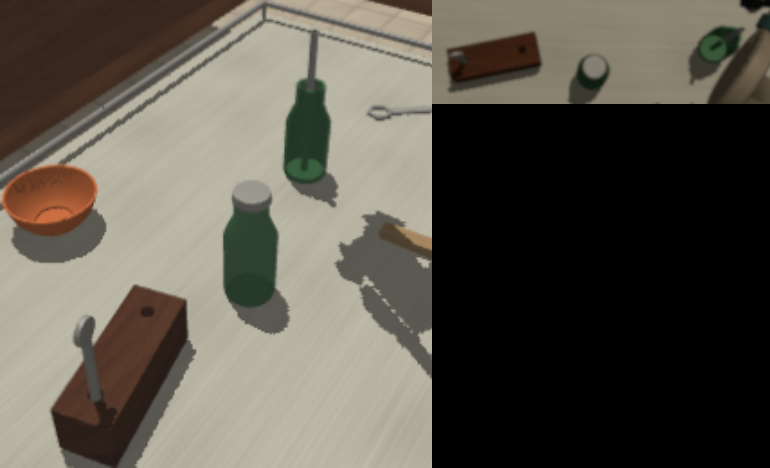

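The straw stands in the open bottle, with its top at crop (313,35) and its foot at (305,165). The bottle, capped bottle and stirrer are undisturbed, and the gripper is clear.

```bash
python3 -c "
from station import manip
print(manip.close_job())"
```

```text
the job is handed in; nothing more can be done
None
```

The straw was lowered gently onto the bottom of the open green bottle and released; the bottle is still standing in place, the capped bottle and stirrer are untouched, and the job was handed in at about 18 s.

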